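Shorten the long brush's telescopic handle by one hole

ROBOT

A 6-joint arm with a two-finger parallel gripper is mounted at the origin on the work surface. World frame = base frame: x ahead of the robot, y to its left, z up, the work surface at z = 0. Lengths are in m, angles in rad, forces in N, time in s.
With the tool pointing down it reaches from about 0.35 to 1 m from the base axis. Payload 7.1 kg.
Tool frame: the origin (TCP) lies between the finger pads; the fingertips stand 22 mm ahead of it and the grasp point (between the pads) lies 3 mm ahead of it; x points along the fingers, y is the direction in which the jaws open and shut, and the axes are right-handed (so a half turn about x gives the same grasp; the last joint's range is limited). The gripper opens to 85 mm and grips with 20 to 120 N. Pads are 22 mm wide; open, the fingers measure 114 mm over their backs; the gripper's body (76 mm by 85 mm) begins 54 mm behind the grasp point. The pads swing forward as they close: fully open they stand 13 mm farther back than shut.
Start: joints at [-1.291, 0.423, 1.63, -0, 1.089, -0.019], TCP at [0.184, -0.597, 0.253] pointing down, gripper open.
Joint ranges: [-3, 3], [-0.9, 2.11], [0.09, 2.58], [-1.31, 4.45], [0.11, 2.69], [-2.54, 2.54]. Speed limits (rad/s): [2.39, 2.39, 3.01, 3.14, 3.14, 3.14].

INTERFACE

Orientations are given as a rotation vector (axis times angle).
In Python, from rig import manip gives the robot as it stands. The module is installed in compiled form; this text tells all that it offers. Calls block until the motion is done:
- manip.move_to(position, orientation): joint-space move of the TCP to a pose.
- manip.servo_line(position, orientation=None, rate=0.15): straight line of the TCP; orientation=None keeps the orientation; rate is the mean speed in m/s.
- manip.set_joints(angles): joint-space move.
- manip.command_gripper(opening, f_grip=None): finger opening in m; f_grip is the grip in N (None keeps the last); returns when the fingers have stopped.
- manip.hold(seconds).
- manip.solve_ik(position, orientation): joint angles nearest the present ones, or None.
- manip.camera(name): name is "side" or "top"; returns a dict with "image" (420x560x3 uint8, red, green, blue), "fx", "fy", "cx", "cy" (pixels), "k1" (the pictures are not rectified: a ray, as slopes to the right and down, at radius r is drawn at 1 + k1 r^2 times it, then the intrinsics apply), "cam_to_world" (4x4, takes a point from camera to world coordinates). Camera axes: x right, y down, z forward; pixel columns grow to the right and rows downward; lengths in m; the calibration is good to about 2 mm. A picture is of the moment at which its call begins. There is no depth.
A pose or a line that the arm cannot do raises manip.IKError and nothing moves.
- manip.sign_off(): hands the job in, once; it reports no verdict.
Readings, each from a call of its own:
- manip.get_time(): time.
- manip.get_joint_positions(): joint angles.
- manip.get_joint_vel(): joint speeds.
- manip.get_tau(): joint torques, N m.
- manip.get_position(): TCP position.
- manip.get_ee_rot(): TCP orientation.
- manip.get_contact_force(): force on the tool from outside, world axes, zero at the start.
- manip.get_torque(): the same for the moment, N m.
- manip.get_width(): finger opening in m.
Only numpy, scipy, OpenCV 4.12 (cv2) and the standard library are available. Lean on these libraries where they do the work, as an engineer would, in place of code of your own. Each camera call takes 0.05 s, during which the arm holds its last target.

TASK

The long narrow brush is too long for the cupboard: shorten its telescopic handle by one hole. Press the button on its collar to free the inner tube, then push the tube in by its end cap until it clicks home in the next hole with the button back up; leave the round brush's handle as it is.

Things in the scene. Friction and masses are not known exactly. Their poses are not given: they have to be found in the camera images.
- brush_tube (a joint): How far the steel inner tube of the long narrow brush (oblong wooden head 170 x 46 mm) is pushed into its fixed level outer tube, m: 0 to 0.002 in its first hole (start), 0.040 in the next, 2 mm play, locked both ways. Pressing the button frees it: a light spring draws it in to about 0.02; the button then stays down. Push it on slowly, with about 3 to 6 N; it clicks and locks in the next hole.
- brush_button (a point): Centre of the top of the round grey push button (24 mm across) on the collar of the long narrow brush's handle. Faces straight up, at z = 0.090 when up, 10 mm proud of the collar. It moves straight down 7 mm, frees the tube after about 5 mm and takes 3 to 5 N. It does not slide with the tube. The point's y axis is level, along the handle towards the brush head: the way the tube goes in.
- brush_cap (a point): Centre of the flat upright outer face of the round grey end cap (36 mm across, 16 mm long) on the free end of the long narrow brush's inner tube, at z = 0.057; the 12 mm thick board lies 45 mm below it. At the start 141 mm from the button along the handle; it moves with the tube, and there is free room beyond it. The point's y axis is level and points to the button: the way to push.
- scrub_tube (a joint): The same for the second, otherwise equal handle, the one with the round wooden head (90 mm across), which lies alongside about 180 mm away: leave it in its first hole, at 0 to 0.002.

How it is judged:
By the outcome, as a careful person would: the job done as asked, in the order asked, and still so for the second after the job is handed in, with the robot touching nothing.
It also fails if it takes over 38 s, if anything falls off the work surface, if the arm or the gripper's body presses on something with over 40 N, if the wrist force passes 120 N, or if a joint passes its speed limit or range.

## Working session

There is one attempt and no reset: what is moved stays moved. The work goes in short steps, each a Python script; the robot and the scene stay as the last script left them, time stands still between calls to the robot, and variables do not carry over. Pictures are saved under pics/ and viewed, and the job is handed in when it is done.

```bash
mkdir -p pics; python3 - <<'E'
from rig import manip
import cv2,pickle
for n in("side","top"):
    c=manip.camera(n); pickle.dump(c,open(f"{n}.pkl","wb"))
    cv2.imwrite(f"pics/{n}0.png",c["image"][:,:,::-1])
    print(n,c["fx"],c["fy"],c["cx"],c["cy"],c["k1"]);print(c["cam_to_world"].round(3))
print(manip.get_ee_rot(),manip.get_time(),manip.get_contact_force())
E
```

```text
side 411.4149011059083 411.4149011059083 289.61604715756977 205.47605163087238 -0.013823629867402433
[[ 0.678 -0.539  0.5    0.232]
 [-0.735 -0.502  0.455 -0.295]
 [ 0.005 -0.676 -0.737  0.582]
 [ 0.     0.     0.     1.   ]]
top 411.8444803356771 411.8444803356771 280.9436952582319 215.67654351811694 -0.09271927758084887
[[ 0.027 -0.996  0.081  0.517]
 [-1.    -0.027  0.002  0.015]
 [ 0.    -0.081 -0.997  0.748]
 [ 0.     0.     0.     1.   ]]
[ 2.06103614  0.31173083 -2.06149059] 0.1 [ 0.64444596  0.43319714 -0.42587217]
```

View pics/side0.png

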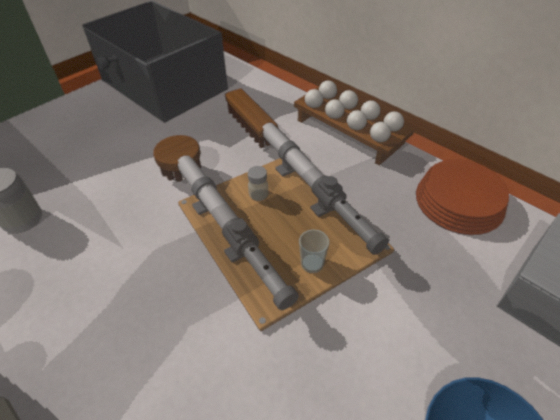

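View pics/top0.png

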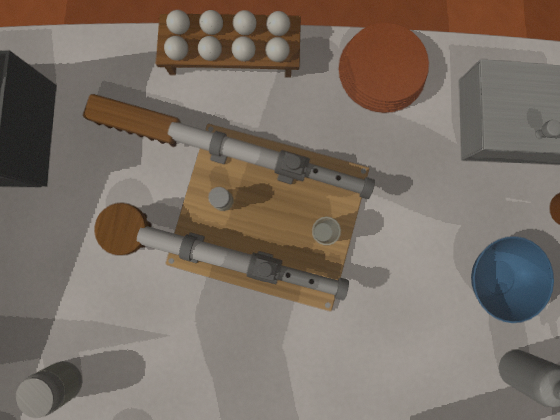

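The long narrow brush is the upper one in the top view, with its button near (292,160) and its cap near (368,187). A tumbler stands at (326,230). I'll zoom in for more detail.

```bash
python3 - <<'E'
import cv2
a=cv2.imread("pics/top0.png")[130:220,260:390]; cv2.imwrite("pics/topz.png",cv2.resize(a,None,fx=6,fy=6,interpolation=cv2.INTER_CUBIC))
a=cv2.imread("pics/side0.png")[165:265,290:400]; cv2.imwrite("pics/sidez.png",cv2.resize(a,None,fx=6,fy=6,interpolation=cv2.INTER_CUBIC))
E
```

```text
(no output)
```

View pics/topz.png

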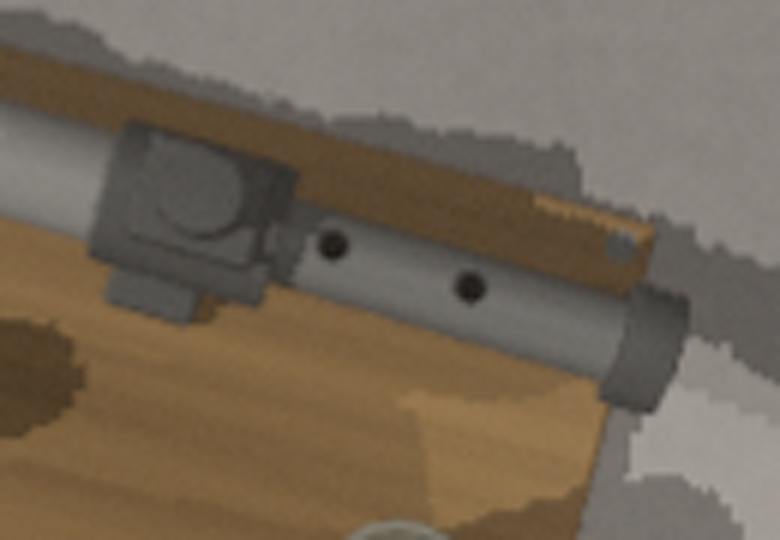

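View pics/sidez.png

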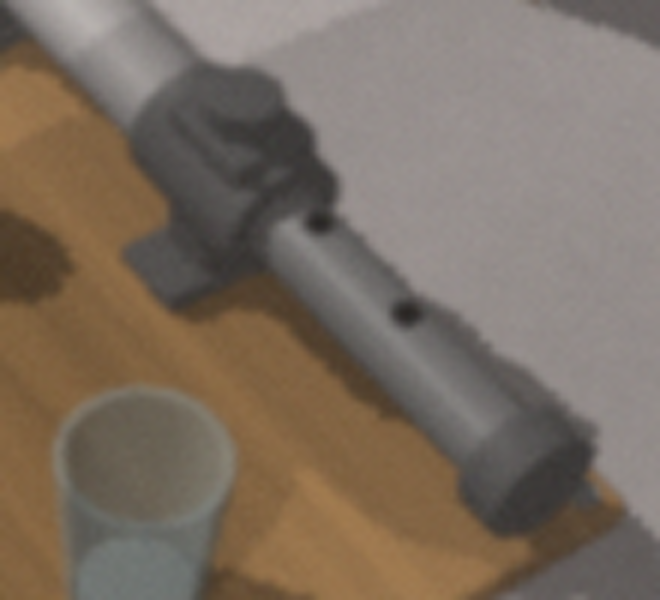

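```bash
cat >h.py <<'E'
import numpy as np,cv2,pickle
def ray(c,u,v):
    K=np.array([[c["fx"],0,c["cx"]],[0,c["fy"],c["cy"]],[0,0,1.]])
    p=cv2.undistortPoints(np.array([[[u,v]]],float),K,np.array([c["k1"],0,0,0.]))[0,0]
    T=c["cam_to_world"];return T[:3,3],T[:3,:3]@np.array([p[0],p[1],1])
def onz(c,u,v,z):
    o,d=ray(c,u,v);return o+d*(z-o[2])/d[2]
E
python3 - <<'E'
from h import *
t=pickle.load(open("top.pkl","rb"));s=pickle.load(open("side.pkl","rb"))
T=lambda x,y:(260+x/6-.4,130+y/6-.4); S=lambda x,y:(290+x/6-.4,165+y/6-.4)
bt=onz(t,*T(202,190),.09);bs=onz(s,*S(245,95),.09)
print(bt,bs)
cs=onz(s,*S(537,480),.057);print("cap side",cs)
h1=onz(t,*T(333,245),.069);h2=onz(t,*T(471,288),.069);print(h1,h2)
g1=onz(s,*S(320,220),.069);g2=onz(s,*S(406,313),.069);print(g1,g2)
for d in(cs-bs,h2-bt,g2-bs,h2-h1): print(np.linalg.norm(d[:2]),np.degrees(np.arctan2(d[1],d[0])))
print("capedge",onz(t,*T(690,305),.057),onz(t,*T(655,412),.057))
print("glass",onz(t,326,230,.08),"head",onz(t,130,118,.05),'tubeaxis far', onz(t,178,131,.07))
E
```

```text
[ 0.65956555 -0.00143997  0.09      ] [ 0.65653905 -0.00320538  0.09      ]
cap side [ 0.62304468 -0.13301796  0.057     ]
[ 0.64955452 -0.03886304  0.069     ] [ 0.63852853 -0.07760024  0.069     ]
[ 0.64924028 -0.03857171  0.069     ] [ 0.63749062 -0.07747552  0.069     ]
0.134064082819221 -104.46795305078578
0.07901229551329264 -105.44123784667804
0.07667396736809345 -104.38486985849259
0.04027583412651119 -105.8882454821211
capedge [ 0.63767081 -0.14184156  0.057     ] [ 0.6067354  -0.13202018  0.057     ]
glass [ 0.54982565 -0.05765653  0.08      ] head [0.73960348 0.28761403 0.05      ] tubeaxis far [0.71148019 0.19479491 0.07      ]
```

```bash
cat >>h.py <<'E'
from scipy.spatial.transform import Rotation as R
a=np.radians(-105.3+180); U=np.array([np.cos(a),np.sin(a),0])  # push direction
B=np.array([.6583,-.002,.09]); C=np.array([*(B-U*.141)[:2],.057])
x=np.array([0,0,-1.])
def ori(sg): z=sg*U; return R.from_matrix(np.c_[x,np.cross(z,x),z]).as_rotvec()
E
python3 - <<'E'
from h import *
from rig import manip
for sg in(1,-1):
    print(sg,manip.solve_ik(B+[0,0,.06],ori(sg)),manip.solve_ik(C-U*.03+[0,0,.01],ori(sg)))
q=manip.solve_ik(B+[0,0,.06],ori(1)); q2=manip.solve_ik(B+[0,0,.06],ori(-1))
sg=1 if q is not None and (q2 is None or abs(q[5])<abs(q2[5])) else -1
print("use",sg)
manip.command_gripper(0.0,20)
print(manip.get_time(),manip.get_width())
manip.move_to(B+[0,0,.045],ori(sg)); 
print(manip.get_time(),manip.get_position(),manip.get_contact_force())
c=manip.camera("side");cv2.imwrite("pics/s1.png",c["image"][:,:,::-1])
c=manip.camera("top");cv2.imwrite("pics/t1.png",c["image"][:,:,::-1])
E
```

```text
1 None None
-1 [-0.02111589  0.59228892  1.61513342  0.          0.93417032  0.24591949] [-0.28453694  0.68267115  1.69332844  0.          0.76559306 -0.01750157]
use -1
0.8667 0.00012446362729300845
3.5833 [ 0.65837362 -0.00297266  0.13517618] [-1.24636815  0.71994486 -0.15811634]
```

```bash
python3 - <<'E'
import cv2,numpy as np
a=cv2.imread("pics/s1.png")[105:255,270:420];b=cv2.imread("pics/t1.png")[90:240,230:380]
cv2.imwrite("pics/m1.png",cv2.resize(np.hstack([a,b]),None,fx=2.66,fy=2.66,interpolation=cv2.INTER_CUBIC))
E
```

```text
(no output)
```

View pics/m1.png

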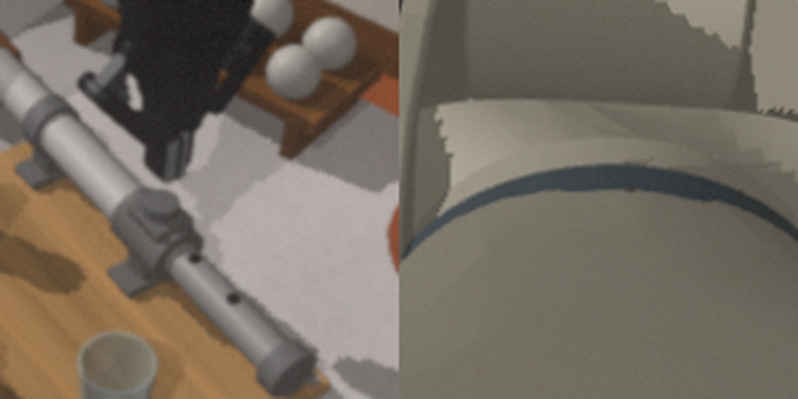

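The side view shows the closed tips, at crop (165,170), standing above the button at (155,205). The arm hides the handle in the top view. Next I press in small steps and watch the force.

```bash
python3 - <<'E'
from h import *
from rig import manip
p0=np.array([B[0],B[1],0])
manip.servo_line(p0+[0,0,.090+.022+.004],rate=.05)
F=lambda:np.mean([manip.get_contact_force() for _ in range(5)],0)
f0=F();t=manip.get_time();print(t,f0)
tip=.094
while tip>.0822:
    tip-=.001
    manip.servo_line(p0+[0,0,tip+.022],rate=.02)
    f=F()-f0;p=manip.get_position();print(round(tip,4),(p[2]-.022).round(4),f.round(1),manip.get_time())
    if f[2]>9: break
c=manip.camera("side");cv2.imwrite("pics/s2.png",c["image"][:,:,::-1])
a=c["image"][105:255,270:420,::-1];cv2.imwrite("pics/m2.png",cv2.resize(a,None,fx=4,fy=4,interpolation=cv2.INTER_CUBIC))
E
```

```text
4.2167 [ 0.45601764 -1.22914912 -0.49768778]
0.093 0.0932 [-0.4  1.2  0.3] 4.4667
0.092 0.092 [-1.3  2.1  1.1] 4.7167
0.091 0.0909 [-1.4  1.1  0.3] 4.9667
0.09 0.0901 [-0.3  1.   1.6] 5.2167
0.089 0.0892 [-0.3  2.2  3.3] 5.4667
0.088 0.0881 [-0.2  0.7  4.2] 5.7167
0.087 0.087 [-0.   0.1  3.2] 5.9667
0.086 0.0857 [0.6 0.2 2.3] 6.2167
0.085 0.0849 [-0.5  0.2  4.1] 6.4667
0.084 0.084 [-0.4  0.5  4.1] 6.7167
0.083 0.0831 [-1.4  0.6  4.9] 6.9667
0.082 0.083 [-3.8  0.3 11.8] 7.2167
```

View pics/m2.png

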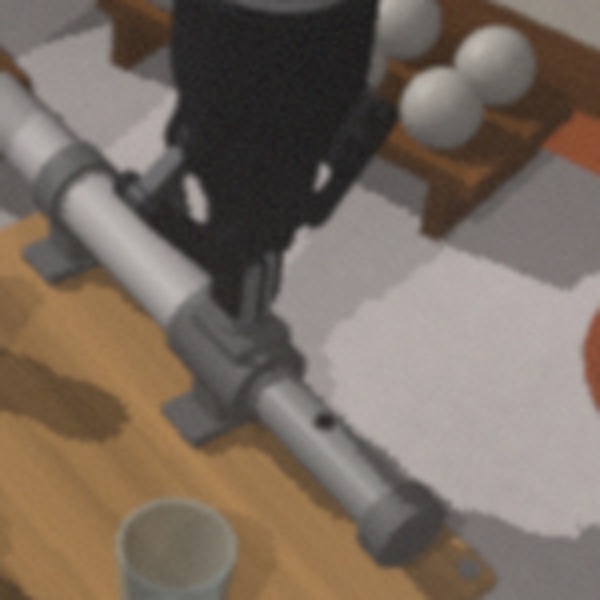

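The press worked: the button bottomed out and the tube drew in about 20 mm, so only one hole is still showing. Now I'll push the cap.

```bash
python3 - <<'E'
from h import *
from rig import manip
o=ori(-1)
manip.servo_line([B[0],B[1],.15],rate=.12)
P=lambda s,z=.063:np.array([*(C+U*s)[:2],z])
manip.servo_line(P(-.018,.15),o,rate=.15)
manip.servo_line(P(-.018),rate=.1)
c=manip.camera("side")
a=c["image"][105:275,270:440,::-1];cv2.imwrite("pics/m3.png",cv2.resize(a,None,fx=3.5,fy=3.5,interpolation=cv2.INTER_CUBIC))
print(manip.get_time(),manip.get_position())
E
```

```text
10.075 [ 0.61694248 -0.15554139  0.06379434]
```

View pics/m3.png

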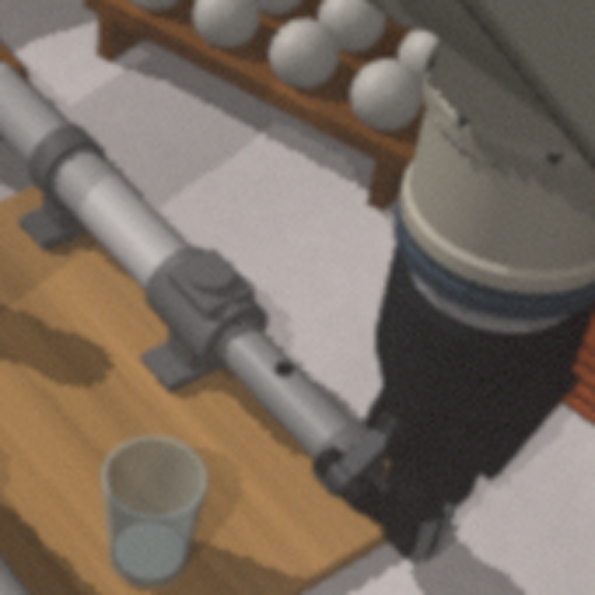

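The button is down, and the closed fingers, at crop (420,530), stand beyond the cap at (355,460) with a gap. I'll push slowly.

```bash
python3 - <<'E'
from h import *
from rig import manip
P=lambda s,z=.063:np.array([*(C+U*s)[:2],z])
F=lambda:np.mean([manip.get_contact_force() for _ in range(5)],0)
manip.servo_line(P(0.0),rate=.04)
f0=F();print(manip.get_time(),f0)
s=0.0; 
while s<.034:
    s+=.001
    manip.servo_line(P(s),rate=.015)
    f=F()-f0;p=manip.get_position();act=(p-C)@U
    print(round(s,4),act.round(4),f.round(1),"push",(-f@U).round(1),round(manip.get_time(),2))
    if -f@U>8.5: break
c=manip.camera("side")
a=c["image"][105:275,270:440,::-1];cv2.imwrite("pics/m4.png",cv2.resize(a,None,fx=3.5,fy=3.5,interpolation=cv2.INTER_CUBIC))
E
```

```text
10.675 [ 0.9092586  -0.29406407  0.89380372]
0.001 0.0009 [-0.9 -0.5 -0.8] push 0.7 10.93
0.002 0.002 [-1.8 -0.3 -0.3] push 0.8 11.18
0.003 0.003 [-1.5  0.1 -0.7] push 0.3 11.43
0.004 0.0041 [-0.4  0.9  0. ] push -0.7 11.68
0.005 0.0051 [ 0.   0.3 -1. ] push -0.2 11.93
0.006 0.0061 [-0.3  0.6  0. ] push -0.5 12.18
0.007 0.007 [-1.   0.3 -1. ] push -0.1 12.43
0.008 0.008 [-0.3 -0.6 -0.3] push 0.6 12.68
0.009 0.009 [-0.3 -0.7 -0.1] push 0.8 12.93
0.01 0.01 [-1.4 -0.8 -0.6] push 1.1 13.18
0.011 0.0111 [-1.  -1.3 -0.6] push 1.5 13.43
0.012 0.0121 [-0.4 -0.4 -0.1] push 0.5 13.68
0.013 0.0131 [-1.3 -0.5 -0.7] push 0.9 13.93
0.014 0.0141 [-1.1 -1.2 -0.4] push 1.4 14.18
0.015 0.0151 [-2.  -0.1 -0.9] push 0.6 14.43
0.016 0.0161 [-1.4 -0.9 -0.7] push 1.3 14.68
0.017 0.0171 [-2.5 -1.7 -1.1] push 2.3 14.93
0.018 0.0181 [-1.4 -1.3  0. ] push 1.7 15.18
0.019 0.0191 [-1.7 -2.5 -0.3] push 2.9 15.43
0.02 0.0201 [-1.  -1.1 -0.1] push 1.4 15.68
0.021 0.0211 [-1.7 -1.4  0. ] push 1.8 15.93
0.022 0.0221 [-1.9 -1.4 -0.1] push 1.9 16.18
0.023 0.0231 [-1.7 -1.7 -0.6] push 2.1 16.43
0.024 0.0241 [-1.5 -1.8 -0.9] push 2.1 16.68
0.025 0.0251 [-2.4 -1.7 -0.1] push 2.2 16.93
0.026 0.0261 [-0.9 -2.   0.1] push 2.1 17.18
0.027 0.0272 [-2.4 -0.8  0.5] push 1.4 17.43
0.028 0.0282 [-0.5 -0.3 -0. ] push 0.4 17.68
0.029 0.0291 [-1.2 -1.4 -0.4] push 1.6 17.93
0.03 0.0299 [-1.9 -2.8 -0.9] push 3.2 18.18
0.031 0.0302 [-2.9 -6.4 -0.5] push 6.9 18.43
0.032 0.0305 [-3.8 -9.7 -0.6] push 10.4 18.68
```

View pics/m4.png

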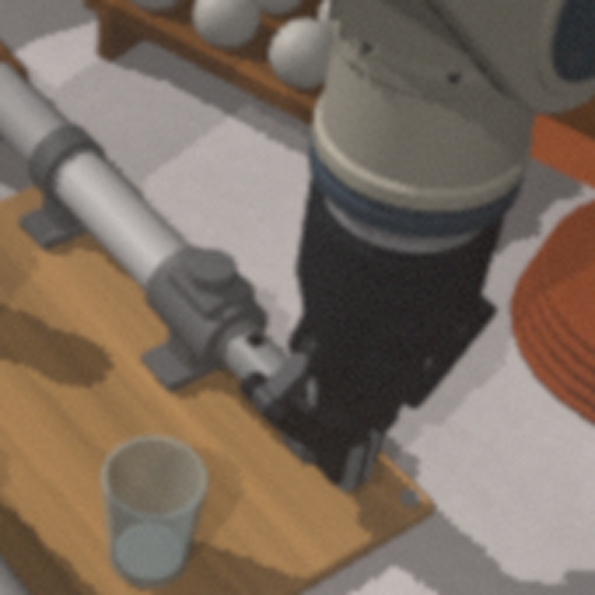

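The tube came to a hard stop at about 0.040, and the button looks raised again at crop (212,265). I'll back away and check with both cameras.

```bash
python3 - <<'E'
from h import *
from rig import manip
P=lambda s,z=.063:np.array([*(C+U*s)[:2],z])
manip.servo_line(P(-.02),rate=.08)
manip.servo_line(P(-.02,.2),rate=.15)
manip.move_to([.35,-.45,.25],ori(-1))
print(manip.get_time())
n=[]
for k,(r,cc) in {"side":((105,255),(270,420)),"top":((100,250),(250,400))}.items():
    c=manip.camera(k);pickle.dump(c,open(k+"5.pkl","wb"));cv2.imwrite(f"pics/{k}5.png",c["image"][:,:,::-1])
    n.append(c["image"][r[0]:r[1],cc[0]:cc[1],::-1])
cv2.imwrite("pics/m5.png",cv2.resize(np.hstack(n),None,fx=2.66,fy=2.66,interpolation=cv2.INTER_CUBIC))
a=cv2.imread("pics/side5.png")[165:235,290:390]; b=cv2.imread("pics/side0.png")[165:235,290:390]
cv2.imwrite("pics/m6.png",cv2.resize(np.hstack([b,a]),None,fx=4,fy=4,interpolation=cv2.INTER_CUBIC))
E
```

```text
22.0667
```

View pics/m6.png

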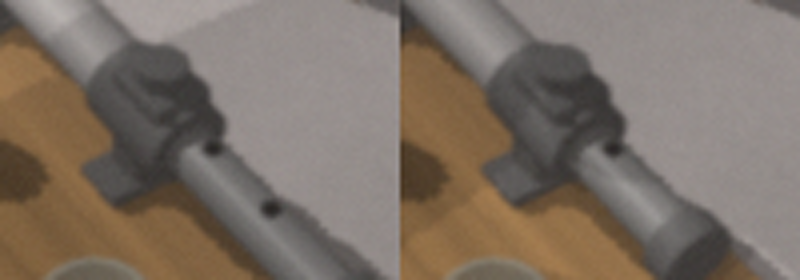

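View pics/top5.png

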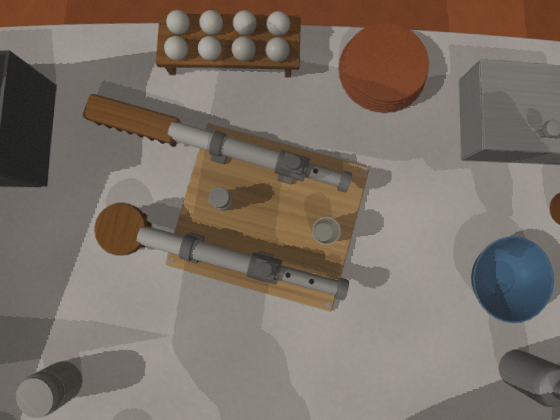

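The before and after crops match: the button stands as high as at the start, and the next hole sits where the first one was. The top view shows the cap moved from (368,187) to (344,181). The round brush's cap is still at (342,289) with both holes showing, and nothing else has moved. I'm handing the job in.

```bash
python3 -c "
from rig import manip
manip.sign_off();print(manip.get_time())"
```

```text
the job is handed in; nothing more can be done
the job is handed in; nothing more can be done
```

The long narrow brush's handle is one hole shorter, and I handed the job in at about 22 s of the 38 s allowed.

- **Button:** I pressed it straight down with closed fingers until it bottomed out. It took about 4 to 5 N through its travel and reached 12 N against the stop. The tube came free and drew in about 20 mm.
- **Push:** I pushed the end cap in slowly, with about 1 to 3 N, until the tube stopped hard at about 0.040 m. The force rose to about 10 N against the locked stop, above the 3 to 6 N suggested for the push.
- **Last checks:** After I backed away, the side view showed the button as high as at the start and the next hole where the first had been. In the top view, the round brush and everything else had not moved.

No check failed or disagreed. The tube position comes from the pictures and the arm's travel, as there is no direct reading of it.

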